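Pump grease to the sanding spindle until the indicator pin is out

TASK

Grease the right-hand bearing of the sanding spindle, the one on the sanding-drum side: with your fingertips on top of the yellow pump head, push it right down and let it spring back up, again and again, until the red indicator pin on that bearing stands fully out like the one on the left bearing, then take your hand off. Only press the head, do not grip it by its sides; do not touch that red pin, and leave the loose things lying where they are.

Things in the scene. Friction and masses are not known exactly. Their poses are not given: they have to be found in the camera images.
- spindle: green bench sanding spindle, bolted down. Base plate 430 x 290 mm, 12 mm thick; origin at bench height, under the shaft's middle; x points away from the robot, y left along the shaft, z up. In this frame (mm): grease pump at x -135, y 0; two grey bearings at x 0, y -85 (right) and +85 (left); belt guard y -31 to 31, x -43 to 193, 130 tall; motor behind it, 136 tall
- shaft_mid (a point): middle of the shaft, 82 mm above the bench. The shaft (along the spindle's y) carries a rust-red sanding drum 75 mm wide at its right end (y -134 to -222 mm) and a pale felt wheel 100 mm wide at its left end (y 134 to 160 mm)
- full_pin_top (a point): top of the left bearing's red pin, fixed, 206 mm above the bench: that bearing is full already, so its pin shows what fully out looks like, 34 mm out of the brass collar with a white band at its foot
- plunger (a joint): the pump's spring plunger: 0 fully up (at rest), grows to 0.030 m as it is pushed straight down to its stop. Its spring needs about 4 N to start and 6 N after 18 mm, then pumping takes 14 to 18 N down to the stop; it comes back up by itself when let go
- head_top (a point): centre of the flat top of the yellow pump head, which moves with the plunger; 150 mm above the bench at rest, 120 mm at the bottom of the stroke
- head_pad: upper part of the yellow head, the one to press: a flat-topped disc 42 mm wide and 7 mm thick; origin at the centre of its top
- head_skirt: lower, wider part of the yellow head: a disc 52 mm wide, 11 mm thick, its top 7 mm below the head's top; origin at the centre of the head's top. Fingers closing on the sides of the head would bear on this part
- pin (a joint): the right bearing's red indicator pin, sliding up: 0 fully in (4 mm shows), 0.030 m fully out (34 mm shows); it stays where it is. A full pump stroke raises it while the plunger comes back up: the first by 4 to 12 mm, each later one by 6 mm, until it is out; more strokes then do nothing. Only strokes that go down at least 27 of the 30 mm count; short ones do not add up
- pin_top (a point): top of that red pin (12 mm wide, a white band 5.5 mm high at its foot shows only when it is fully out); moves with the pin
- pin_collar (a point): centre of the top of the brass collar out of which that pin slides, on a 38 mm wide aluminium grease feeder on the right bearing; fixed on the spindle at its x = 0, y = -85 mm, z = 172 mm
- pin_rod: that red pin itself, 12 mm wide, upright; origin on its axis 4 mm below its top
- wax_tin: flat blue-banded tin of wax, 54 mm wide, 42 mm tall, standing on the base plate on the pump's left (+y); bystander; origin under its centre
- spanner: steel open-ended spanner, 110 mm long, 8 mm thick, lying on the base plate on the pump's right; bystander; origin under its middle
- glue: white glue bottle with a red cap, 60 mm wide, 175 mm tall, on the bench; bystander; origin under its centre
- lacquer: lacquer can with a blue band, 65 mm wide, 190 mm tall, on the bench; bystander; origin under its centre
- screwdriver: screwdriver with an orange handle, 210 mm long, lying on the bench; bystander; origin under its middle
- rasp: rasp with a wooden handle, 300 mm long, lying on the bench; bystander; origin under its middle
- cane_handle: carved pale wooden walking-stick handle, about 150 mm by 75 mm, 28 mm thick, lying on the bench; bystander; origin under its middle

How it is judged:
By the outcome, as a careful person would: the job done as asked, in the order asked, and still so for the second after the job is handed in, with the robot touching nothing.
It also fails if it takes over 40 s, if anything falls off the work surface, if the arm or the gripper's body presses on something with over 40 N, if the wrist force passes 120 N, or if a joint passes its speed limit or range.

ROBOT

A 7-joint arm with a two-finger parallel gripper is mounted at the origin on the work surface. World frame = base frame: x ahead of the robot, y to its left, z up, the work surface at z = 0. Lengths are in m, angles in rad, forces in N, time in s.
With the tool pointing down it reaches from about 0.4 to 0.85 m from the base axis. Payload 4.5 kg.
Tool frame: the origin (TCP) lies between the finger pads; the fingertips stand 11 mm ahead of it and the grasp point (between the pads) lies 8 mm behind it (r.nose_length is the distance from the TCP to the fingertips, in m); z points along the fingers, y is the line along which they close (so a half turn about z gives the same grasp; the last joint's range is limited). The gripper opens to 88 mm and grips with 3 to 60 N. Pads are 18 mm wide; open, the fingers measure 123 mm over their backs; the gripper's body (75 mm by 187 mm) begins 45 mm behind the grasp point.
Start: joints at [-1.118, 0.689, -0.195, 1.565, 0.157, 0.902, -0.215], TCP at [0.254, 0.571, 0.25] pointing down, gripper open.
Joint ranges: [-3.01, 3.01], [-0.46, 2.08], [-1.47, 1.51], [0.13, 2.56], [-1, 4.14], [0.04, 2.09], [-2.66, 2.66]. Speed limits (rad/s): [2.57, 2.57, 3.14, 3.14, 3.14, 3.14, 3.14].

INTERFACE

Orientations are given as a unit quaternion [x, y, z, w].
In Python, from plant import get_state, snapshot, camera_model, r gives the robot as it stands.
- The arm moves only by the shell command python3 -m inch 'ROWS' [FORCE]. ROWS is text: rows parted by semicolons, each of 7 numbers parted by spaces: the opening, from -1 (shut) to 1 (fully open), then the shift along the tool's x, y, z in m, then the turn, a rotation vector about the tool's x, y, z in rad. A call has 1 to 20 rows; each row shifts and turns the commanded pose from where the row before left it, along the tool's axes as they then stand; what a row does not reach is not made up. A row lasts 1/12 s, in which the tool goes at most 41.7 mm and 7.16 degrees, less where a joint would pass 70% of its speed; a pose out of reach is approached as far as the arm can. A call is refused whole if a number of a shift passes 0.0417 or a number of a turn 0.125, either way. A call with a gripper value outside its range is refused whole. The fingers move at their own pace and stop on an object; FORCE is the grip in N (left out, the last holds). Time passes only in rows, so rows that do not move let the fingers close. It gives the time, the measured TCP pose, the force, the opening and the grip force at its end, in the units of the state.
- get_state(): the state, without advancing time (a new reading comes with each control period).
- snapshot(name): name is "scene" or "top"; returns (picture, depth): 420x560x3 uint8, red, green, blue; 420x560 float32, m along the optical axis (not along the pixel's ray), 0 where there is no reading.
- camera_model(name): a dict with "intrinsics" (3x3 intrinsics, pixels), "view" (4x4, takes a point from world to camera coordinates). Camera axes: x right, y down, z forward; pixel columns grow to the right and rows downward; lengths in m; the calibration is good to about 2 mm. A picture is of the moment at which its call begins. camera_model takes no time and is no camera call.
- r.finish_job(): hands the job in; it is judged then, once.
The state is a dict: "clock": time; "q": joint angles; "qd": joint speeds; "joint_torque": joint torques, N m; "tool_pos": TCP position; "eef_rot": TCP orientation; "contact_force": force on the tool from outside, world axes, zero at the start; "moment": the same for the moment, N m; "opening": opening from 0.0 (shut) to 1.0 (fully open); "finger_force": force on a finger pad.
Only numpy, scipy, OpenCV 4.12 (cv2) and the standard library are available. Lean on these libraries where they do the work, as an engineer would, in place of code of your own. Each camera call takes 0.05 s, during which the arm holds its last target. There are 200 camera calls.

## Working session

There is one attempt and no reset: what is moved stays moved. The work goes in short steps, Python scripts to look and compute and a shell command to move; the robot and the scene stay as the last step left them, time stands still between calls to the robot, and variables do not carry over. Pictures are saved under pics/ and viewed, at most 10 in all, crops included, and the job is handed in when it is done.

```bash
ls; mkdir -p pics
python3 - <<'E'
from plant import *
import cv2,numpy as np
for n in("scene","top"):
    p,d=snapshot(n);cv2.imwrite(f"pics/{n}0.png",p[:,:,::-1]);np.save(f"{n}_d.npy",d)
    c=camera_model(n);print(n,np.round(c["intrinsics"],1).tolist(),np.round(c["view"],3).tolist())
s=get_state();print(s,r.nose_length)
E
```

```text
pics
scene [[431.1, 0.0, 284.3], [0.0, 431.1, 212.1], [0.0, 0.0, 1.0]] [[-0.053, 0.999, -0.005, 0.072], [0.551, 0.025, -0.834, -0.155], [-0.833, -0.047, -0.552, 1.74], [0.0, 0.0, 0.0, 1.0]]
top [[426.2, 0.0, 277.3], [0.0, 426.2, 213.1], [0.0, 0.0, 1.0]] [[-0.024, -1.0, -0.009, -0.009], [-0.992, 0.025, -0.126, 0.512], [0.127, 0.006, -0.992, 1.231], [0.0, 0.0, 0.0, 1.0]]
{'clock': 0.1, 'q': array([-1.1181856 ,  0.6898683 , -0.19454222,  1.56624219,  0.15731003,
        0.90251827, -0.21509338]), 'qd': array([ 0.00017831, -0.00223689,  0.00111302, -0.00488006,  0.00040464,
       -0.00249793,  0.00091644]), 'joint_torque': array([-2.72344121e-03, -5.28493881e+01, -1.27156813e+00, -1.53833896e+01,
       -5.26372832e-02,  1.97081506e-03,  3.86775071e-05]), 'tool_pos': array([0.25397703, 0.57046215, 0.24901007]), 'eef_rot': array([ 2.07826130e-01,  9.78165438e-01, -8.13706949e-04, -1.11601714e-04]), 'contact_force': array([0.10448193, 0.12109256, 0.21156466]), 'moment': array([ 0.02864116,  0.01802186, -0.00157749]), 'finger_force': 0.0, 'opening': 0.9999959407572617} 0.011
```

View pics/scene0.png

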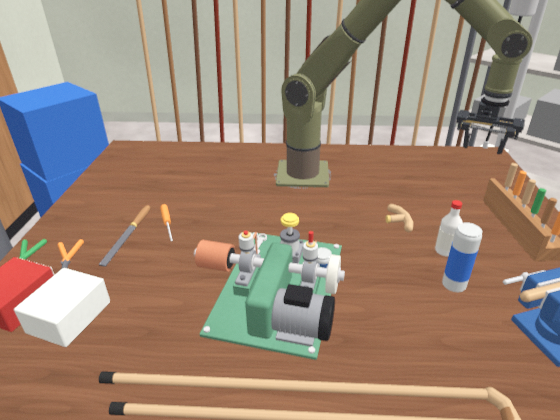

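View pics/top0.png

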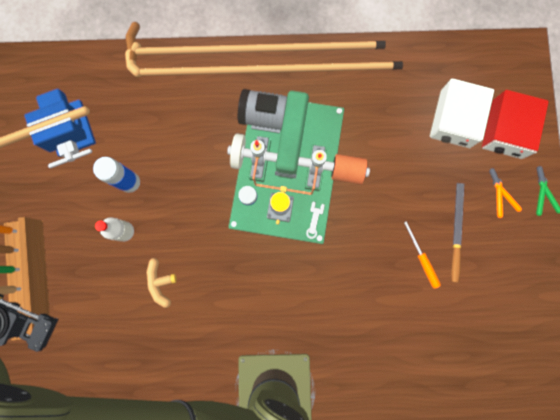

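The scene view shows the spindle with the yellow head at about (290,219), the right pin at (246,234) and the left pin at (310,237). In the top view the head is at (280,202), the right pin at (319,156), the left pin at (258,146), the tin at (248,195) and the spanner at (315,220).

```bash
cat > h.py <<'E'
from plant import *
import cv2,numpy as np
from scipy.spatial.transform import Rotation as R
def ray(n,u,v):
    c=camera_model(n);V=np.array(c["view"]);d=np.linalg.inv(c["intrinsics"])@[u,v,1]
    return -V[:3,:3].T@V[:3,3],V[:3,:3].T@d
def onz(n,u,v,z):
    o,d=ray(n,u,v);return o+d*(z-o[2])/d[2]
def two(a,b):
    (o1,d1),(o2,d2)=ray("scene",*a),ray("top",*b)
    t=np.linalg.lstsq(np.c_[d1,-d2],o2-o1,rcond=None)[0]
    p,q=o1+d1*t[0],o2+d2*t[1];return (p+q)/2,np.linalg.norm(p-q)
def proj(n,p):
    c=camera_model(n);V=np.array(c["view"]);x=c["intrinsics"]@(V[:3,:3]@p+V[:3,3]);return x[:2]/x[2]
def blobs(img,lo,hi,box):
    h=cv2.cvtColor(img,cv2.COLOR_RGB2HSV);m=cv2.inRange(h,lo,hi)
    k=np.zeros_like(m);x0,y0,x1,y1=box;k[y0:y1,x0:x1]=m[y0:y1,x0:x1]
    n,l,s,c=cv2.connectedComponentsWithStats(k)
    return [(s[i].tolist(),c[i].round(1).tolist()) for i in range(1,n) if s[i,4]>5]
E
python3 - <<'E'
from h import *
np.set_printoptions(precision=4,suppress=True)
im={n:cv2.imread(f"pics/{n}0.png")[:,:,::-1].copy() for n in("scene","top")}
Y=((24,150,120),(34,255,255));RD=((0,190,90),(6,255,255))
for n,b in(("scene",(215,205,335,275)),("top",(225,130,335,225))):
    print(n,"Y",blobs(im[n],*Y,b));print(" R",blobs(im[n],*RD,b))
d=np.load("top_d.npy")
yc=[c for c in blobs(im["top"],*Y,(225,190,335,225))];c=max(yc,key=lambda a:a[0][4])[1]
print("head",onz("top",*c,.15))
for n in im:
    b=(215,215,335,275) if n=="scene" else (225,130,335,180)
    x0,y0,x1,y1=(236,225,325,260) if n=="scene" else (245,132,335,172)
    cv2.imwrite(f"pics/{n}_c.png",cv2.resize(im[n][y0:y1,x0:x1,::-1],None,fx=8,fy=8,interpolation=cv2.INTER_NEAREST))
sub=cv2.cvtColor(im["top"],cv2.COLOR_RGB2HSV);g=cv2.inRange(sub,(60,90,50),(88,255,255));g[:90]=0;g[245:]=0;g[:,:220]=0;g[:,350:]=0
E
```

```text
scene Y []
 R []
top Y [([271, 191, 18, 20, 275], [279.8, 201.3])]
 R []
head [ 0.5286 -0.0293  0.15  ]
```

Run:
```python
from h import *
np.set_printoptions(precision=4,suppress=True)
im={n:cv2.imread(f"pics/{n}0.png")[:,:,::-1].copy() for n in("scene","top")}
A=[cv2.resize(im["scene"][205:260,230:330],(800,440),interpolation=cv2.INTER_NEAREST),cv2.resize(im["top"][135:170,245:335],None,fx=4.5,fy=4.5,interpolation=cv2.INTER_NEAREST)]
o=np.zeros((600,800,3),np.uint8);o[:440]=A[0];o[440:440+157,:405]=A[1][:157];cv2.imwrite("pics/crop.png",o[:,:,::-1])
for n,b in(("scene",(225,205,335,265)),("top",(245,132,335,172))):
    print(n,"Y",blobs(im[n],(20,120,100),(36,255,255),b));print(" R",blobs(im[n],(0,170,60),(5,255,255),b),blobs(im[n],(172,150,60),(180,255,255),b))
```

```text
scene Y [([280, 212, 19, 15, 142], [289.1, 220.7])]
 R [([309, 232, 4, 10, 32], [310.2, 236.8])] []
top Y [([316, 153, 7, 7, 18], [318.9, 156.8])]
 R [([255, 141, 3, 4, 8], [256.2, 142.8])] []
```

View pics/crop.png

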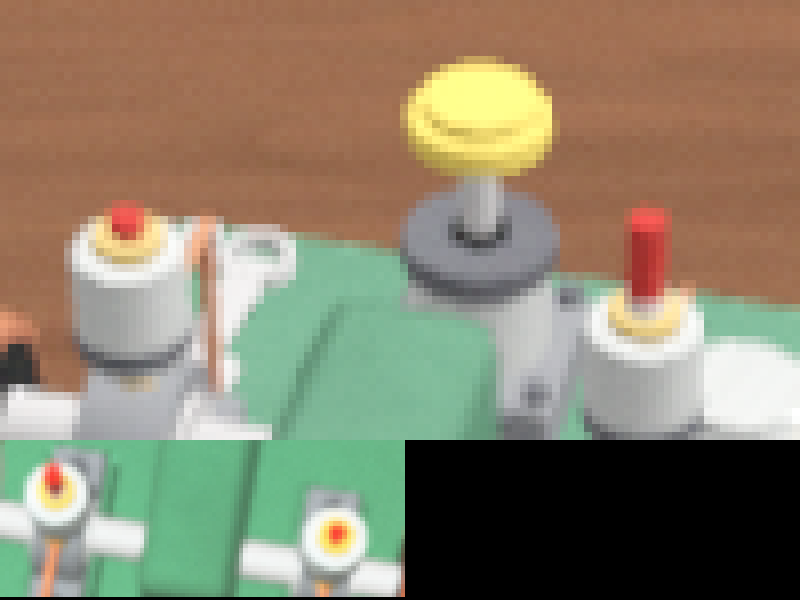

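```bash
cat >> h.py <<'E'
def status(tgt,yaw):
    s=get_state();M=R.from_quat(s["eef_rot"]);Z=R.from_euler('z',yaw)*R.from_euler('y',np.pi)
    best=min([Z,Z*R.from_euler('z',np.pi)],key=lambda t:(M.inv()*t).magnitude())
    print("t",round(s["clock"],2),"pos",s["tool_pos"].round(4),"F",s["contact_force"].round(1),"q",s["q"].round(2),"op",round(s["opening"],2))
    print("turn tool",(M.inv()*best).as_rotvec().round(3),"shift after turn",best.inv().apply(tgt-s["tool_pos"]).round(4),"shift now",M.inv().apply(tgt-s["tool_pos"]).round(4))
E
python3 - <<'E'
from h import *
np.set_printoptions(precision=4,suppress=True)
Rc=onz("top",319.4,156.5,.172);Lc=onz("top",257.6,146.3,.172)
v=Lc-Rc;yaw=np.arctan2(-v[0],v[1]);print(Rc,Lc,np.linalg.norm(v),np.degrees(yaw))
m=(Rc+Lc)/2;h=m+R.from_euler('z',yaw).apply([-.135,0,0]);print("head pred",h,"head seen",onz("top",280-.2,201.3,.15), two((289.5,217),(279.8,201.3)))
tgt=np.array([*(h[:2]+onz("top",279.8,201.3,.15)[:2])/2,.19]);print(tgt)
print("glue",onz("top",101,226,.175),"lacq",onz("top",108,167,.19))
status(tgt,yaw)
E
```

```text
[ 0.6437 -0.1382  0.172 ] [0.6762 0.0266 0.172 ] 0.16804111154520993 -11.144122335210682
head pred [ 0.5275 -0.0297  0.172 ] head seen [ 0.5286 -0.0293  0.15  ] (array([ 0.5292, -0.0292,  0.1464]), np.float64(0.00021421726505881775))
[ 0.5281 -0.0295  0.19  ]
glue [0.4711 0.4417 0.175 ] lacq [0.6254 0.4212 0.19  ]
t 0.1 pos [0.254  0.5705 0.249 ] F [0.1 0.1 0.2] q [-1.12  0.69 -0.19  1.57  0.16  0.9  -0.22] op 1.0
turn tool [-0.002 -0.    -0.224] shift after turn [-0.3849 -0.5357  0.059 ] shift now [-0.4944 -0.4366  0.0598]
```

```bash
python3 -m inch '-1 0 0 0 0 0 -0.112; -1 0 0 0 0 0 -0.112; -1 -0.0226 -0.0315 0 0 0 0; -1 -0.0226 -0.0315 0 0 0 0; -1 -0.0226 -0.0315 0 0 0 0; -1 -0.0226 -0.0315 0 0 0 0; -1 -0.0226 -0.0315 0 0 0 0; -1 -0.0226 -0.0315 0 0 0 0; -1 -0.0226 -0.0315 0 0 0 0; -1 -0.0226 -0.0315 0 0 0 0; -1 -0.0226 -0.0315 0 0 0 0; -1 -0.0226 -0.0315 0 0 0 0; -1 -0.0226 -0.0315 0 0 0 0; -1 -0.0226 -0.0315 0 0 0 0; -1 -0.0226 -0.0315 0 0 0 0; -1 -0.0226 -0.0315 0 0 0 0; -1 -0.0226 -0.0315 0 0 0 0; -1 -0.0226 -0.0315 0 0 0 0' 10
python3 -c "
from h import *
status(np.array([.5283,-.0295,.175]),np.radians(-11.14))"
```

```text
clock: 1.6
tool_pos: [0.5116, 0.0045, 0.2495]
eef_rot: [0.097, 0.995, 0.0, -0.0]
contact_force: [0.1, -0.0, 0.9]
opening: 0.005
finger_force: 0.0
t 1.6 pos [0.5116 0.0045 0.2495] F [ 0.1 -0.   0.9] q [ 0.11  0.55 -0.34  1.9   0.26  0.73  1.  ] op 0.01
turn tool [-0.    -0.001 -0.   ] shift after turn [-0.0229 -0.0302  0.0745] shift now [-0.023  -0.0301  0.0745]
```

```bash
python3 -m inch '-1 -0.023 -0.030 0 0 0 0; -1 0 0 0.035 0 0 0; -1 0 0 0.035 0 0 0; -1 0 0 0 0 0 0; -1 0 0 0 0 0 0'
python3 - <<'E'
from h import *
status(np.array([.5283,-.0295,.161]),np.radians(-11.14))
o=np.zeros((600,800,3),np.uint8)
for i,n in enumerate(("scene","top")):
    p,d=snapshot(n);x,y=((230,180) if n=="scene" else (230,150))
    o[i*300:i*300+300,:600]=cv2.resize(p[y:y+60,x:x+120],(600,300),interpolation=cv2.INTER_CUBIC)
cv2.imwrite("pics/near.png",o[:,:,::-1])
E
```

```text
clock: 2.02
tool_pos: [0.5267, -0.0272, 0.1786]
eef_rot: [0.097, 0.995, -0.0, -0.002]
contact_force: [-0.1, -0.1, -0.6]
opening: 0.009
finger_force: 0.0
t 2.02 pos [ 0.5267 -0.0272  0.1786] F [-0.1 -0.1 -0.6] q [ 0.14  0.68 -0.29  1.92  0.33  0.59  1.02] op 0.01
turn tool [-0.001 -0.005  0.   ] shift after turn [-0.002  -0.002   0.0176] shift now [-0.0021 -0.002   0.0176]
```

View pics/near.png

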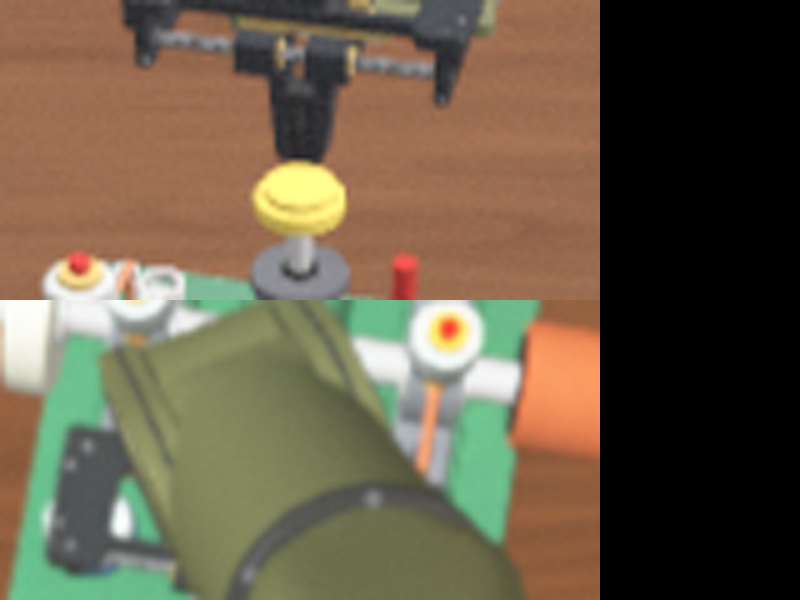

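The closed fingertips are over the head's centre; the head's top is at about (300,175) in the crop and nothing is touching it. Now the first press.

```bash
python3 -m inch '-1 -0.002 -0.002 0.012 0 0 0; -1 0 0 0.008 0 0 0; -1 0 0 0.008 0 0 0; -1 0 0 0.008 0 0 0; -1 0 0 0.008 0 0 0; -1 0 0 0.004 0 0 0; -1 0 0 0 0 0 0'
```

```text
clock: 2.7
tool_pos: [0.5313, -0.0294, 0.1329]
eef_rot: [0.097, 0.995, 0.0, 0.002]
contact_force: [-0.4, -0.7, 14.2]
opening: 0.006
finger_force: 7.1
```

```bash
python3 -m inch '-1 0 0 0.002 0 0 0; -1 0 0 0.002 0 0 0; -1 0 0 0 0 0 0'
```

```text
clock: 2.95
tool_pos: [0.5314, -0.0294, 0.1313]
eef_rot: [0.097, 0.995, -0.0, 0.003]
contact_force: [-5.3, -1.0, 30.6]
opening: 0.008
finger_force: 15.4
```

```bash
python3 -m inch '-1 0 0 -0.010 0 0 0; -1 0 0 -0.012 0 0 0; -1 0 0 -0.012 0 0 0; -1 0 0 -0.010 0 0 0; -1 0 0 0 0 0 0; -1 0 0 0 0 0 0; -1 0 0 0 0 0 0; -1 0 0 0 0 0 0'
cat > pin.py <<'E'
from h import *
p,d=snapshot("scene")
h=cv2.cvtColor(p,cv2.COLOR_RGB2HSV)
status(np.array([.5283,-.0295,.161]),np.radians(-11.14))
for nm,x0 in(("R",236),("L",300)):
    m=((h[...,0]<6)|(h[...,0]>173))&(h[...,1]>165)&(h[...,2]>60)
    k=m[205:262,x0:x0+20];ys=np.where(k.sum(1)>=2)[0]+205
    print(nm,"red rows",ys.min(),ys.max(),"px",k.sum())
E
python3 pin.py
```

```text
clock: 3.62
tool_pos: [0.529, -0.0297, 0.1709]
eef_rot: [0.097, 0.995, -0.0, -0.001]
contact_force: [0.4, 0.3, 0.0]
opening: 0.008
finger_force: 0.0
t 3.67 pos [ 0.5291 -0.0296  0.1709] F [ 0.  -0.9  0.7] q [ 0.14  0.69 -0.28  1.92  0.33  0.57  1.01] op 0.01
turn tool [-0.    -0.002 -0.   ] shift after turn [ 0.0008 -0.      0.0099] shift now [ 0.0008 -0.      0.0099]
R red rows 229 233 px 18
L red rows 232 241 px 38
```

```bash
python3 -m inch '-1 0 0 0.012 0 0 0; -1 0 0 0.010 0 0 0; -1 0 0 0.010 0 0 0; -1 0 0 0.008 0 0 0; -1 0 0 0.004 0 0 0; -1 0 0 0 0 0 0; -1 0 0 0 0 0 0'
python3 -m inch '-1 0 0 -0.010 0 0 0; -1 0 0 -0.012 0 0 0; -1 0 0 -0.012 0 0 0; -1 0 0 -0.010 0 0 0; -1 0 0 0 0 0 0; -1 0 0 0 0 0 0; -1 0 0 0 0 0 0; -1 0 0 0 0 0 0'; python3 pin.py
```

```text
clock: 4.25
tool_pos: [0.5307, -0.0296, 0.1312]
eef_rot: [0.097, 0.995, -0.0, 0.002]
contact_force: [-6.5, -0.7, 39.7]
opening: 0.004
finger_force: 20.1
clock: 4.92
tool_pos: [0.5289, -0.0297, 0.1707]
eef_rot: [0.097, 0.995, -0.0, -0.001]
contact_force: [-0.4, -0.3, 0.1]
opening: 0.008
finger_force: 0.0
t 4.97 pos [ 0.5291 -0.0297  0.1708] F [ 0.7  1.  -0.7] q [ 0.14  0.69 -0.28  1.92  0.34  0.57  1.01] op 0.01
turn tool [-0.    -0.002 -0.   ] shift after turn [0.0008 0.     0.0098] shift now [0.0008 0.0001 0.0098]
R red rows 226 233 px 27
L red rows 232 241 px 38
```

```bash
python3 -m inch '-1 0 0 0.012 0 0 0; -1 0 0 0.010 0 0 0; -1 0 0 0.010 0 0 0; -1 0 0 0.008 0 0 0; -1 0 0 0.003 0 0 0; -1 0 0 0 0 0 0; -1 0 0 0 0 0 0'
python3 -m inch '-1 0 0 -0.010 0 0 0; -1 0 0 -0.012 0 0 0; -1 0 0 -0.012 0 0 0; -1 0 0 -0.009 0 0 0; -1 0 0 0 0 0 0; -1 0 0 0 0 0 0; -1 0 0 0 0 0 0; -1 0 0 0 0 0 0'; python3 pin.py
python3 -m inch '-1 0 0 0.012 0 0 0; -1 0 0 0.010 0 0 0; -1 0 0 0.010 0 0 0; -1 0 0 0.008 0 0 0; -1 0 0 0.003 0 0 0; -1 0 0 0 0 0 0; -1 0 0 0 0 0 0'
python3 -m inch '-1 0 0 -0.010 0 0 0; -1 0 0 -0.012 0 0 0; -1 0 0 -0.012 0 0 0; -1 0 0 -0.009 0 0 0; -1 0 0 0 0 0 0; -1 0 0 0 0 0 0; -1 0 0 0 0 0 0; -1 0 0 0 0 0 0'; python3 pin.py
python3 - <<'E'
from h import *
p,d=snapshot("scene")
cv2.imwrite("pics/p4.png",cv2.resize(p[195:260,230:330,::-1],(800,520),interpolation=cv2.INTER_NEAREST))
E
```

```text
clock: 5.55
tool_pos: [0.5307, -0.0296, 0.1313]
eef_rot: [0.097, 0.995, -0.0, 0.002]
contact_force: [-4.9, 0.0, 31.6]
opening: 0.007
finger_force: 15.5
clock: 6.22
tool_pos: [0.529, -0.0297, 0.1708]
eef_rot: [0.097, 0.995, -0.0, -0.001]
contact_force: [-0.2, -0.2, -0.4]
opening: 0.006
finger_force: 0.0
t 6.27 pos [ 0.5291 -0.0297  0.1708] F [ 0.2 -0.6 -0.4] q [ 0.14  0.69 -0.28  1.92  0.34  0.57  1.01] op 0.01
turn tool [-0.    -0.002 -0.   ] shift after turn [0.0008 0.     0.0098] shift now [0.0008 0.     0.0098]
R red rows 225 233 px 34
L red rows 232 241 px 38
clock: 6.85
tool_pos: [0.5307, -0.0296, 0.1313]
eef_rot: [0.097, 0.995, -0.0, 0.002]
contact_force: [-4.4, 0.8, 30.4]
opening: 0.004
finger_force: 15.4
clock: 7.52
tool_pos: [0.529, -0.0297, 0.1708]
eef_rot: [0.097, 0.995, -0.0, -0.001]
contact_force: [0.2, -0.4, -0.5]
opening: 0.007
finger_force: 0.0
t 7.57 pos [ 0.5291 -0.0297  0.1708] F [ 0.  -1.  -1.3] q [ 0.14  0.69 -0.29  1.92  0.34  0.57  1.01] op 0.01
turn tool [-0.    -0.002 -0.   ] shift after turn [0.0008 0.     0.0098] shift now [0.0008 0.     0.0098]
R red rows 223 231 px 35
L red rows 232 241 px 38
```

View pics/p4.png

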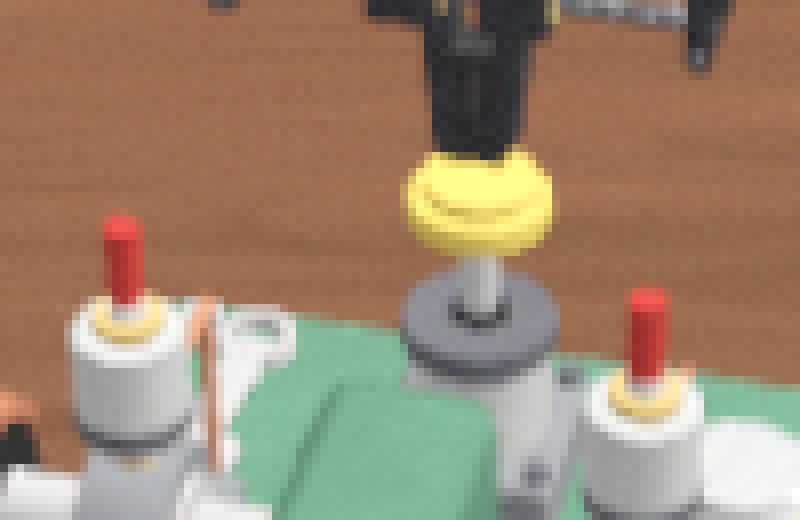

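The right pin at (123,260) in the crop now shows its white band, like the left one at (650,335). It looks about 0.5 px shorter, so I'll add one more stroke, which is harmless if the bearing is already full, and compare.

```bash
python3 -m inch '-1 0 0 0.012 0 0 0; -1 0 0 0.010 0 0 0; -1 0 0 0.010 0 0 0; -1 0 0 0.008 0 0 0; -1 0 0 0.003 0 0 0; -1 0 0 0 0 0 0; -1 0 0 0 0 0 0'
python3 -m inch '-1 0 0 -0.010 0 0 0; -1 0 0 -0.012 0 0 0; -1 0 0 -0.012 0 0 0; -1 0 0 -0.030 0 0 0; -1 0 0 -0.030 0 0 0; -1 0 0 -0.020 0 0 0; -1 0 0 0 0 0 0; -1 0 0 0 0 0 0; -1 0 0 0 0 0 0; -1 0 0 0 0 0 0'; python3 pin.py
python3 - <<'E'
from h import *
p,d=snapshot("scene")
cv2.imwrite("pics/p5.png",cv2.resize(p[195:260,230:330,::-1],(800,520),interpolation=cv2.INTER_NEAREST))
E
```

```text
clock: 8.2
tool_pos: [0.5308, -0.0296, 0.1313]
eef_rot: [0.097, 0.995, -0.0, 0.002]
contact_force: [-5.0, -0.0, 30.4]
opening: 0.008
finger_force: 15.0
clock: 9.03
tool_pos: [0.5286, -0.0298, 0.2411]
eef_rot: [0.097, 0.995, -0.0, -0.002]
contact_force: [-0.3, 0.8, 0.4]
opening: 0.005
finger_force: 0.0
t 9.08 pos [ 0.5287 -0.0298  0.2412] F [-0.8 -0.2 -0.8] q [ 0.18  0.59 -0.34  1.86  0.28  0.75  1.06] op 0.0
turn tool [-0.001 -0.003 -0.   ] shift after turn [0.0005 0.0002 0.0802] shift now [0.0002 0.0002 0.0802]
R red rows 223 231 px 35
L red rows 232 241 px 39
```

View pics/p5.png

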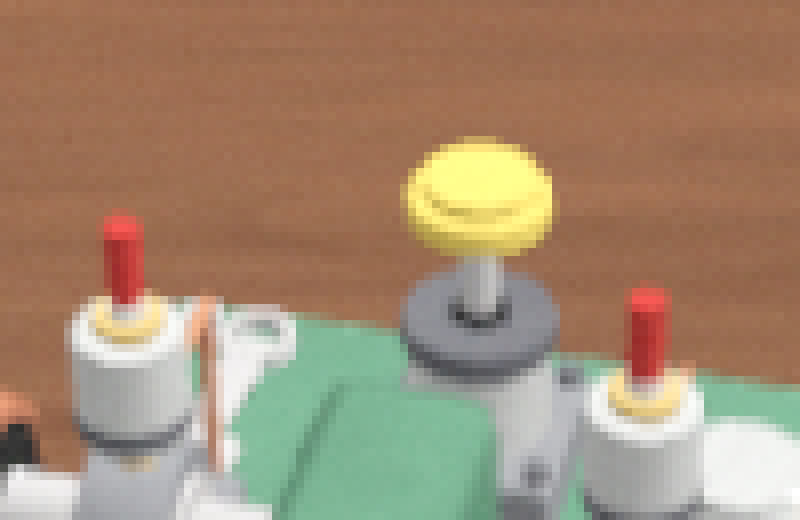

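The right pin at (123,260) did not move with the extra stroke, so it is fully out. The head at (478,195) is back up and the hand is clear of it.

```bash
python3 -c "
from plant import r
print(r.finish_job())"
```

```text
the job is handed in; nothing more can be done
None
```

The right bearing is greased: its red pin is fully out with the white band showing, the pump head is back up, the hand is clear, and the job was handed in at about 9 s.

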